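Scrape the cut-out tin lid down the recycling chute

ROBOT

A 6-joint arm with a two-finger parallel gripper is mounted at the origin on a cart in front of the work surface, level with it; the furniture and walls round the work are solid. World frame = base frame: x ahead of the robot, y to its left, z up, the work surface at z = 0. Lengths are in mm, angles in rad, forces in N, time in s.
With the tool pointing down it reaches from about 350 to 975 mm from the base axis. Payload 7.1 kg.
Tool frame: the origin (TCP) lies on the front face of the gripper's body, between the roots of the fingers; the fingertips stand 80 mm ahead of it and the grasp point (between the pads) lies 61 mm ahead of it (env.tips_ahead is the distance from the TCP to the fingertips, in mm); z points along the fingers, y is the line along which they close (so a half turn about z gives the same grasp; the last joint's range is limited). The gripper opens to 88 mm and grips with 3 to 60 N. Pads are 20 mm wide; open, the fingers measure 115 mm over their backs; the gripper's body (75 mm by 178 mm) begins 61 mm behind the grasp point.
Start: joints at [-1.292, 0.423, 1.63, -0, 1.089, -0.019], TCP at [183.404, -597.468, 302.675] pointing down, gripper open.
Joint ranges: [-3, 3], [-0.9, 2.11], [0.09, 2.58], [-1.31, 4.45], [0.11, 2.69], [-2.54, 2.54]. Speed limits (rad/s): [2.39, 2.39, 3.01, 3.14, 3.14, 3.14].

INTERFACE

Orientations are given as a unit quaternion [x, y, z, w].
In Python, from station import env, set_gripper, viewer, workorder gives the robot as it stands. Calls block until the motion is done:
- env.reach(position, orientation): joint-space move of the TCP to a pose.
- env.move_l(position, rot=None, rate=150, f_stop=None): straight line of the TCP; rot=None keeps the orientation; rate is the mean speed in mm/s. With f_stop (N) it stops when the force on the tool has changed by that much, and returns True; else False.
- env.move_joints(angles): joint-space move.
- set_gripper(opening): finger opening in mm; the grip force is fixed at half the most; returns when the fingers have stopped.
- env.hold(seconds).
- env.ik(position, orientation): joint angles nearest the present ones, or None.
- env.read_state(): the state.
- viewer.camera(name): name is "scene" or "top"; returns the picture (420x560x3 uint8, blue, green, red); there is no depth.
- viewer.camera_params(name): a dict with "fx", "fy", "cx", "cy" (pixels), "pose" (4x4, takes a point from camera to world coordinates). Camera axes: x right, y up, looking along -z (the intrinsics and any distortion apply to the point x, -y, -z); pixel columns grow to the right and rows downward; lengths in mm; the calibration is good to about 2 mm. A picture is of the moment at which its call begins. camera_params takes no time and is no camera call.
A pose or a line that the arm cannot do raises env.IKError and nothing moves.
- workorder.sign_off(): hands the job in; it is judged then, once.
The state is a dict: "time_s": time; "qpos": joint angles; "dq": joint speeds; "tau": joint torques, N m; "tool_pos": TCP position; "orientation": TCP orientation; "force": force on the tool from outside, world axes, zero at the start; "wrist_torque": the same for the moment, N m; "width": finger opening in mm; "grip_force": force on a finger pad.
Only numpy, scipy, OpenCV 4.12 (cv2) and the standard library are available. Lean on these libraries where they do the work, as an engineer would, in place of code of your own. Each camera call takes 0.05 s, during which the arm holds its last target. There are 200 camera calls.

TASK

Take the bench scraper out of its wooden rest, set its blade on the raised chopping board behind the cut-out tin lid, press it down lightly, and keep it pressed on the wood while you push the lid over the board's edge so that it drops down the steel chute into the grey tin. The lid is sharp, so do not touch it with the gripper; bear lightly so as not to score the board, and leave the tomato tin on the board and the other things where they stand. Then set the scraper fully back in the notches of its rest and let go.

Things in the scene. Friction and masses are not known exactly. Their poses are not given: they have to be found in the camera images.
- scraper_grip (a point): Centre of the black bar handle of a bench scraper: 22 mm thick (x), 110 mm long (y), 24 mm high (z up); about 0.16 kg. Below it an upright blade, 80 mm wide (y), 3 mm thick. Its reach is adjustable: the edge lies 82 to 94 mm below this point, stiffly set, differs each time, not measured: feel for the board. The blade is also sprung: gives up to 5 mm, 8 N per mm.
- rest (a point): Fixed pale wooden rest, 56 mm (x) by 124 mm (y): two notched end posts carry the ends of the scraper's handle, the blade hangs between them (4 mm clear at each end) in a 20 mm wide sheath. This point, 102 mm above the worktop, is the handle's centre when it lies home. Notches 24 mm wide, flaring upwards, along y; post tops at 90 mm, lips to 105 mm, sheath to 67 mm.
- ledge_top (a point): Centre of the top face of the raised chopping board (fixed, level, 127 mm above the worktop): 190 mm along x, 280 mm along y. +x points to the edge with the chute, 95 mm away; push the lid that way.
- ledge_edge (a point): Middle of the board's chute edge, on the top face (axes as the board's). The steel chute starts just past it: at this height it is about 125 mm wide (y, centred here) and 105 mm long (x), its side walls reach 23 mm above the board's top, its far wall 40 mm.
- stand: Fixed wooden trestle carrying the board and the chute; origin on the worktop under the board's centre, axes as the board's. A press by the scraper of more than 20 N scores the board; 3 to 10 N is right.
- lid_center (a point): Flat round steel lid cut from a tin, 54 mm across and 3 mm thick, loose on the board, about 25 g, with sharp edges; this point is its centre. Being so thin, it is missed by a blade held clear of the board.
- grey_tin: Dark grey open metal box under the chute, fixed, 110 by 110 mm, 100 mm high, 104 by 104 mm inside, floor 3 mm; origin at the centre of its underside. The lid belongs in it.
- tomato_tin_center (a point): Tomato tin with a blue, red and white label, 57 mm across, 72 mm high, standing loose on the board beside the lid's way (to its +y side); this point is its centre, 36 mm above the board. To be left alone.
- mug: White mug, 59 by 83 mm, 55 mm high, loose on the worktop on the far side of the chute; origin at the centre of its underside. To be left alone.
- opener: Bottle opener with a yellow handle, 174 mm long, lying on the worktop beyond the rest. To be left alone.
- lid: The same lid; origin at the centre of its underside.
- scraper: The same scraper; origin 82 mm below the centre of the handle.
There are look-alikes about, which are no part of the job. What is shaped like the scraper but orange is not meant.

How it is judged:
By the outcome, as a careful person would: the job done as asked, in the order asked, and still so for the second after the job is handed in, with the robot touching nothing.
It also fails if it takes over 58 s, if anything falls off the work surface, if the arm or the gripper's body presses on something with over 40 N, if the wrist force passes 120 N, or if a joint passes its speed limit or range.

## Working session

There is one attempt and no reset: what is moved stays moved. The work goes in short steps, each a Python script; the robot and the scene stay as the last script left them, time stands still between calls to the robot, and variables do not carry over. Pictures are saved under pics/ and viewed, at most 10 in all, crops included, and the job is handed in when it is done.

```bash
ls; mkdir -p pics
python3 - <<'E'
from station import env, viewer
import cv2
for n in("scene","top"):
    p=viewer.camera_params(n); print(n,{k:(v if k!='pose' else [[round(float(a),4) for a in r] for r in v]) for k,v in p.items()})
    cv2.imwrite(f"pics/{n}.png",cv2.resize(viewer.camera(n),(800,600),interpolation=cv2.INTER_CUBIC))
print(env.read_state()['time_s'],env.read_state()['orientation'])
E
```

```text
pics
scene {'fx': 442.4459315834071, 'fy': 442.4459315834071, 'cx': 289.15135673918957, 'cy': 204.3663122432387, 'pose': [[0.5484, 0.3877, -0.7409, -663.7884], [-0.836, 0.2731, -0.476, -823.2589], [0.0178, 0.8804, 0.4739, 841.5295], [0.0, 0.0, 0.0, 1.0]]}
top {'fx': 439.83659376602895, 'fy': 439.83659376602895, 'cx': 277.0036051466625, 'cy': 208.94031690993515, 'pose': [[0.0035, 0.9978, -0.0662, 409.9206], [-1.0, 0.0029, -0.009, -99.359], [-0.0088, 0.0662, 0.9978, 1568.712], [0.0, 0.0, 0.0, 1.0]]}
0.1 [ 9.88935246e-01  1.48346252e-01 -9.09393767e-05 -6.77883862e-04]
```

View pics/scene.png

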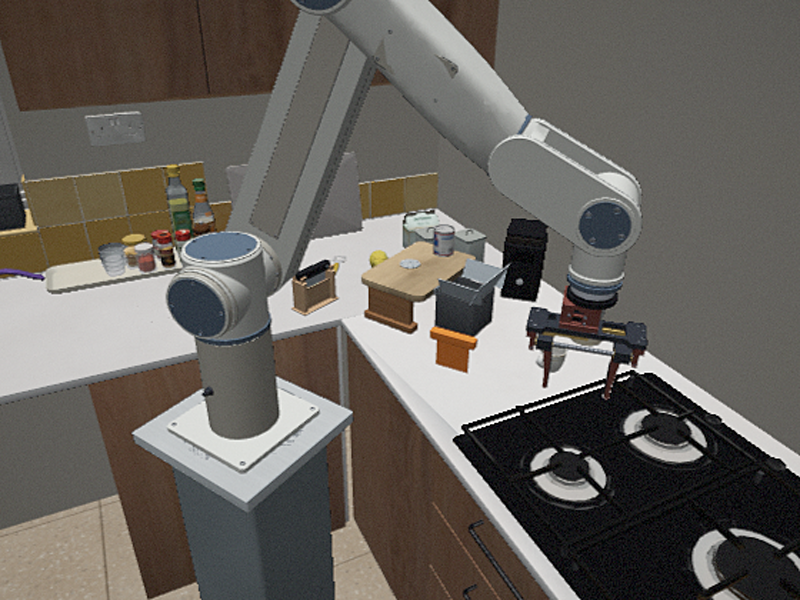

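View pics/top.png

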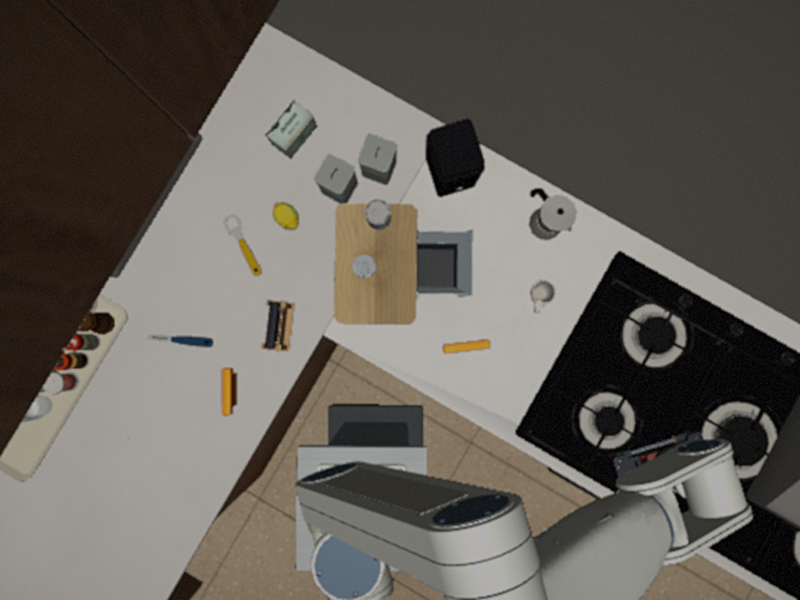

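The top picture shows the black scraper in its wooden rest at about (275,325). The two orange look-alikes are at (227,391) and (466,346) and are excluded by colour. The board is at (376,265), the lid at (364,266), the tin at (378,212) and the chute and grey tin at (440,262). I'll confirm this in enlarged crops.

Run:
```python
from station import viewer
import cv2
t=viewer.camera("top"); s=viewer.camera("scene")
cv2.imwrite("pics/t2.png",cv2.resize(t[130:260,170:340],None,fx=4.6,fy=4.6,interpolation=cv2.INTER_CUBIC))
cv2.imwrite("pics/s2.png",cv2.resize(s[150:250,195:355],None,fx=5,fy=5,interpolation=cv2.INTER_CUBIC))
```

```text
(no output)
```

View pics/t2.png

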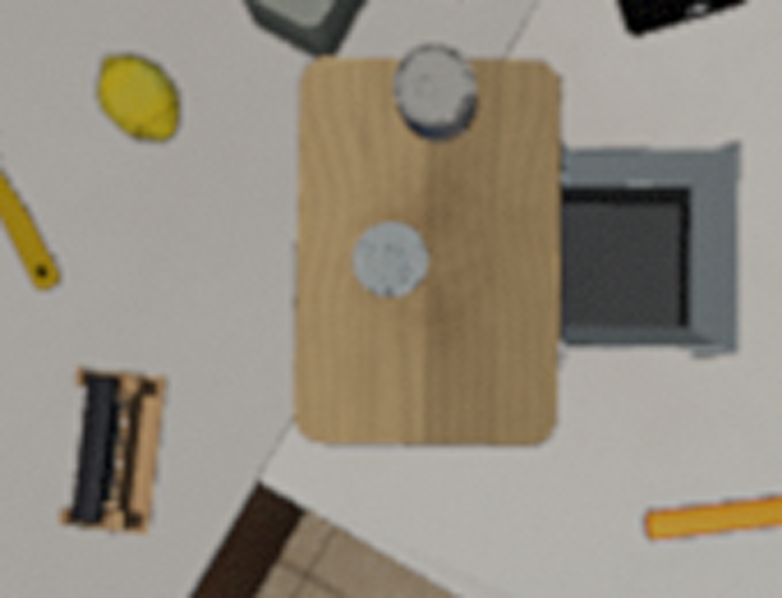

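View pics/s2.png

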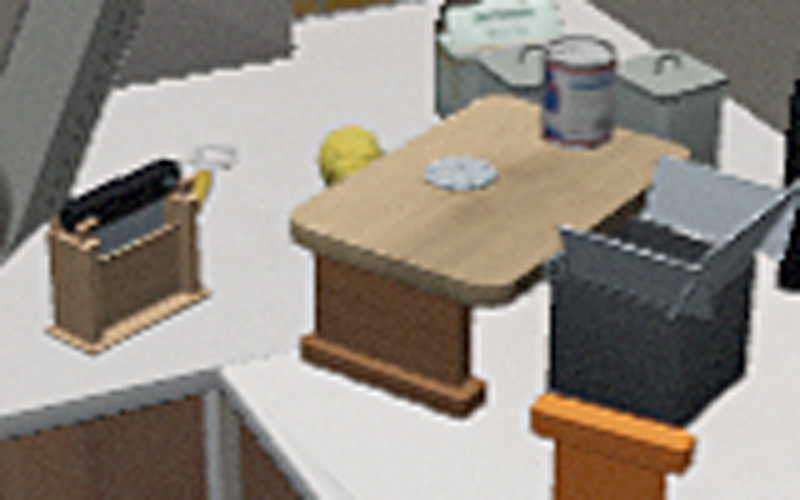

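The top crop shows the black handle centred at (95,448), running from (88,522) to (101,376). The lid is at (391,259) and the top of the tomato tin at (436,88). The board's edges lie at columns 298 and 559 and rows 58 and 445, with the chute on the right. The scene crop confirms the black handle in the pale rest, with its blade hanging inside. Next I'll turn these into positions.

```bash
cat > h.py <<'E'
import numpy as np, cv2
from station import env, viewer, set_gripper, workorder
from scipy.spatial.transform import Rotation as R
def px(cam,u,v,z):
    p=viewer.camera_params(cam); T=np.array(p["pose"])
    d=T[:3,:3]@np.array([(u-p["cx"])/p["fx"],-(v-p["cy"])/p["fy"],-1])
    return T[:3,3]+d*(z-T[2,3])/d[2]
def t2(u,v,z): return px("top",170+(u+.5)/4.6-.5,130+(v+.5)/4.6-.5,z)
def s2(u,v,z): return px("scene",195+(u+.5)/5-.5,150+(v+.5)/5-.5,z)
E
python3 - <<'E'
from h import *
np.set_printoptions(precision=1,suppress=True)
for n,a in dict(hN=(101,376,114),hS=(88,522,114),hc=(95,448,114),bL=(298,250,127),bR=(559,250,127),bT=(430,58,127),bB=(426,445,127),
  L1=(302,75,127),L2=(295,430,127),R1=(562,75,127),R2=(556,430,127),lid=(391,259,130),tin=(436,88,199),chT=(650,150,150),chB=(650,350,150),chF=(738,250,167)).items(): print(n,t2(*a))
for n,a in dict(hA=(68,212,112),hB=(172,170,112),lid=(461,173,130),tin=(580,47,199)).items(): print('s',n,s2(*a))
E
```

```text
hN [497.6 197.3 114. ]
hS [392.5 205.  114. ]
hc [445.6 200.8 114. ]
bL [587.8  54.6 127. ]
bR [ 588.2 -132.7  127. ]
bT [727.4 -39.4 127. ]
bB [448.2 -38.1 127. ]
L1 [714.8  52.9 127. ]
L2 [458.6  55.4 127. ]
R1 [ 715.1 -134.6  127. ]
R2 [ 459.2 -130.7  127. ]
lid [581.1 -12.4 130. ]
tin [690.7 -46.6 199. ]
chT [ 656.7 -196.4  150. ]
chB [ 514.8 -196.1  150. ]
chF [ 583.6 -256.3  167. ]
s hA [386.4 203.  112. ]
s hB [484.4 187.2 112. ]
s lid [575.6 -14.9 130. ]
s tin [691.4 -45.2 199. ]
```

The two views agree: handle 105 of 110 mm, board 187 by 279 mm, lid within 6 mm and tin within 2 mm. The handle is at (445,201) with yaw about -5.4°. The board is centred at (588,-39) with its +x along world -y. I'll grasp now.

```bash
cat >> h.py <<'E'
def down(deg): return (R.from_euler('z',deg,degrees=True)*R.from_euler('x',180,degrees=True)).as_quat()
def st(m=''):
    s=env.read_state(); print(m,'t%.1f'%s['time_s'],'p',np.round(s['tool_pos'],1),'F',np.round(s['force'],1),'M',np.round(s['wrist_torque'],2),'w%.1f'%s['width'],'g%.1f'%s['grip_force']); return s
E
python3 - <<'E'
from h import *
for a in (-5.4,174.6):
    print(a,[ (None if q is None else np.round(q,2)) for q in (env.ik([445.6,200.8,360],down(a)),env.ik([445.6,200.8,163],down(a)),env.ik([580,30,275],down(a+4.7)),env.ik([580,-130,275],down(a+4.7)))])
q=env.ik([445.6,200.8,360],down(174.6)); a=174.6
if q is None: a=-5.4
env.reach([445.6,200.8,330],down(a)); st('above')
print(env.move_l([445.6,200.8,163],rate=120,f_stop=8)); st('down')
t=viewer.camera("top"); s=viewer.camera("scene")
cv2.imwrite("pics/g1.png",np.hstack([cv2.resize(t[170:270,170:270],(400,400),interpolation=cv2.INTER_CUBIC),cv2.resize(s[160:230,190:260],(400,400),interpolation=cv2.INTER_CUBIC)]))
E
```

```text
-5.4 [array([ 0.4 ,  0.15,  1.87, -0.  ,  1.12,  2.06]), array([ 0.4 ,  0.45,  2.01, -0.  ,  0.68,  2.06]), array([ 0.03,  0.39,  1.75, -0.  ,  1.  ,  1.61]), array([-0.24,  0.41,  1.72, -0.  ,  1.01,  1.34])]
174.6 [array([ 0.4 ,  0.15,  1.87,  0.  ,  1.12, -1.08]), array([ 0.4 ,  0.45,  2.01,  0.  ,  0.68, -1.08]), array([ 0.03,  0.39,  1.75,  0.  ,  1.  , -1.53]), array([-0.24,  0.41,  1.72,  0.  ,  1.01, -1.8 ])]
above t3.1 p [445.9 200.3 330. ] F [-0.7 -0.3 -1. ] M [ 0.04 -0.16  0.04] w87.6 g0.0
False
down t4.7 p [446.  201.  163.6] F [ 0.3 -0.2  0.2] M [ 0.04 -0.15  0.01] w87.9 g0.0
```

View pics/g1.png

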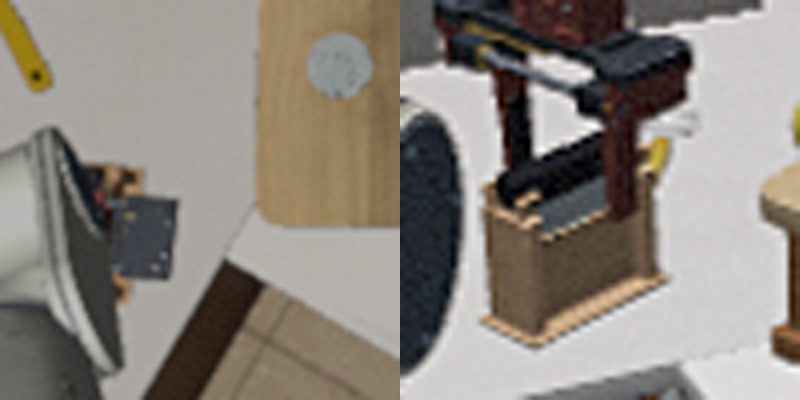

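The fingers straddle the middle of the black handle, with the near finger at (625,150) in the right half of the picture. I'll close and null the side force.

Run:
```python
from h import *
set_gripper(15); s=st('closed')
ax=R.from_quat(s['orientation']).as_matrix()
print(np.round(ax.T@np.array(s['force']),1), np.round(ax.T@np.array(s['wrist_torque']),2))
```

```text
closed t5.8 p [446.2 202.3 163.5] F [-1.8  9.   1.1] M [ 1.73  0.22 -0.02] w21.7 g30.0
[ 2.6  8.8 -1.1] [-1.7   0.38  0.03]
```

Run:
```python
from h import *
env.move_l([446,202.6,163.5],rate=20); s=st('adj')
if abs(s['force'][1])>3:
    env.move_l([446,202.6+s['force'][1]/7,163.5],rate=20); s=st('adj2')
np.save('home.npy',np.r_[s['tool_pos'],s['orientation']])
p=s['tool_pos']
print(env.move_l([p[0],p[1],200],rate=40,f_stop=15)); st('lift1')
print(env.move_l([p[0],p[1],335],rate=120,f_stop=15)); st('lift2')
t=viewer.camera("scene"); cv2.imwrite("pics/l1.png",cv2.resize(t[100:240,190:380],None,fx=4.2,fy=4.2,interpolation=cv2.INTER_CUBIC))
```

```text
adj t6.1 p [446.1 202.8 163.5] F [-0.1  2.1  0.1] M [ 0.46 -0.07 -0.08] w21.5 g30.0
False
lift1 t7.1 p [445.9 202.7 199.8] F [ 0.2  0.1 -1.7] M [-0.   -0.12  0.02] w22.1 g30.0
False
lift2 t8.4 p [445.7 202.6 334.3] F [ 1.   0.8 -1.6] M [ 0.06 -0.1  -0.03] w21.6 g30.0
```

View pics/l1.png

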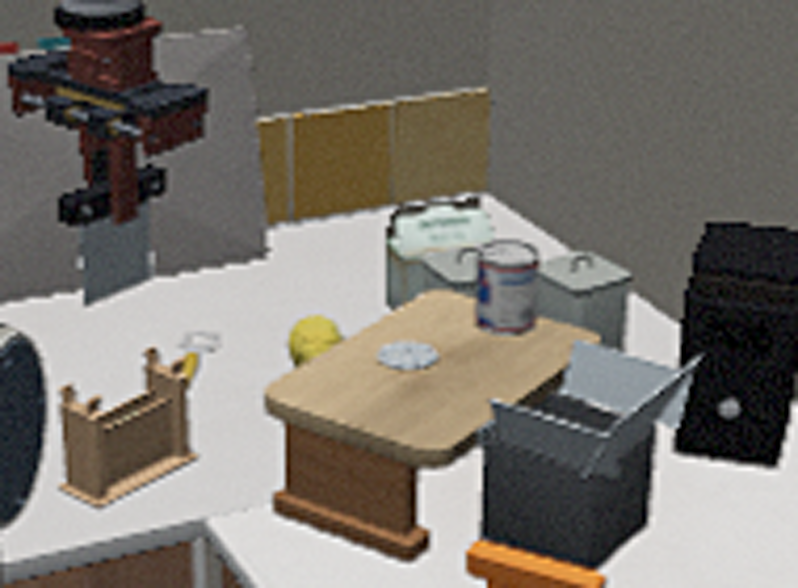

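The scraper is held squarely and is clear of the rest. The lid at (407,355) and the tin at (507,287) have not moved. Next I'll carry it behind the lid and feel for the board.

Run:
```python
from h import *
env.move_l([580.3,33,335],rot=down(179.3),rate=150); st('over')
env.move_l([580.3,33,288],rate=80); s0=st('near')
print(env.move_l([580.3,33,264],rate=10,f_stop=4)); st('touch')
env.hold(.3); st('settled')
t=viewer.camera("scene"); u=viewer.camera("top")
cv2.imwrite("pics/p1.png",np.hstack([cv2.resize(t[130:230,245:345],(400,400),interpolation=cv2.INTER_CUBIC),cv2.resize(u[130:250,220:340],(400,400),interpolation=cv2.INTER_CUBIC)]))
```

```text
over t10.1 p [579.9  33.5 335. ] F [ 0.6  0.3 -1.7] M [ 0.05 -0.14  0.07] w21.9 g30.0
near t10.8 p [580.5  33.  288.1] F [ 0.6  0.4 -2.1] M [ 0.06 -0.13  0.02] w22.0 g30.0
True
touch t12.0 p [580.3  33.  277.2] F [-0.3 -0.1  5.7] M [ 0.03 -0.02 -0.03] w21.7 g30.0
settled t12.3 p [580.3  33.  277.2] F [-0.2  0.1  5.7] M [ 0.06 -0.11 -0.04] w21.5 g30.0
```

View pics/p1.png

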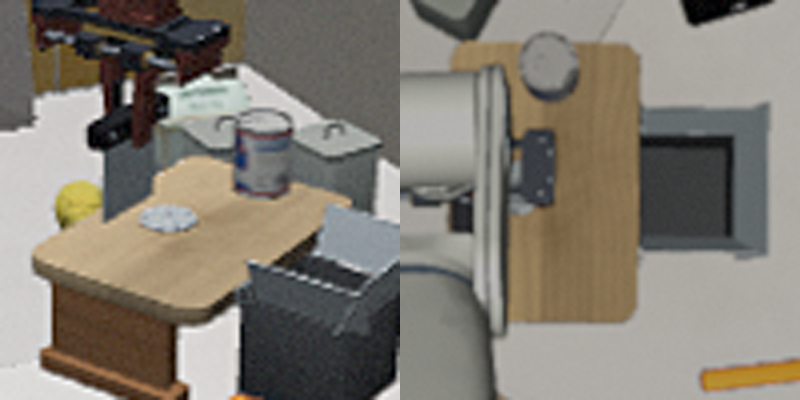

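The blade stands on the board behind the lid, which is at (168,217) in the left half of the picture. Net press is about 7.5 N. Now I'll push in segments and hold the force.

Run:
```python
from h import *
z=277.2; tare=-1.8
y=33
while y>-126:
    y=max(y-20,-126)
    env.move_l([580.3-0.0125*(33-y),y,z],rate=60); s=st('')
    F=s['force'][2]-tare
    if F<1 or F>15: print('stop'); break
    z+=np.clip((F-6.5)/8,-.5,.5)*0.7
print(z)
t=viewer.camera("scene"); u=viewer.camera("top")
cv2.imwrite("pics/p2.png",np.hstack([cv2.resize(t[130:230,255:355],(400,400),interpolation=cv2.INTER_CUBIC),cv2.resize(u[130:250,220:340],(400,400),interpolation=cv2.INTER_CUBIC)]))
```

```text
t12.9 p [580.3  12.3 277.4] F [ 0.3 -1.5  4.6] M [-0.17 -0.27  0.06] w21.6 g30.0
 t13.4 p [579.8  -7.7 277.3] F [-0.  -0.4  4.8] M [-0.   -0.23  0.01] w22.1 g30.0
 t13.9 p [579.6 -27.3 277.2] F [0.9 1.  4.9] M [ 0.34 -0.21  0.03] w22.0 g30.0
 t14.3 p [579.3 -47.4 277.2] F [0.5 1.4 5.9] M [ 0.38 -0.22  0.02] w21.9 g30.0
 t14.8 p [579.  -67.5 277.3] F [0.1 0.7 4.5] M [ 0.04 -0.16 -0.01] w21.9 g30.0
 t15.3 p [578.8 -87.6 277.3] F [0.6 0.4 4.7] M [ 0.02 -0.16 -0.01] w21.3 g30.0
 t15.8 p [ 578.6 -107.7  277.3] F [-0.  -0.9  4.8] M [ 0.08 -0.23  0.  ] w21.5 g30.0
 t16.3 p [ 578.3 -126.8  277.3] F [ 0.8 -1.3  3.7] M [-0.06 -0.2   0.  ] w21.9 g30.0
277.23376199462655
```

View pics/p2.png

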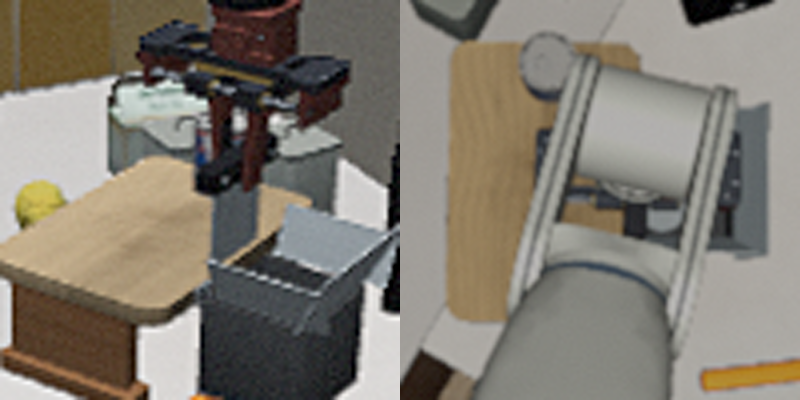

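The blade is at the edge and the lid is gone from the board. A grey disc shows in the tin at about (665,215). I'll lift, carry back over the rest, and check the tin from there.

Run:
```python
from h import *
h=np.load('home.npy')
env.move_l([578.3,-126,335],rate=100)
env.move_l([h[0],h[1],335],rot=h[3:],rate=200); st('over rest')
u=viewer.camera("top"); t=viewer.camera("scene")
cv2.imwrite("pics/p3.png",np.hstack([cv2.resize(t[130:240,195:305+30],(509,400),interpolation=cv2.INTER_CUBIC),cv2.resize(u[130:260,240:334],(289,400),interpolation=cv2.INTER_CUBIC)]))
```

```text
over rest t19.0 p [446.2 202.3 335. ] F [-0.5 -0.  -2.2] M [ 0.06 -0.15  0.03] w21.8 g30.0
```

View pics/p3.png

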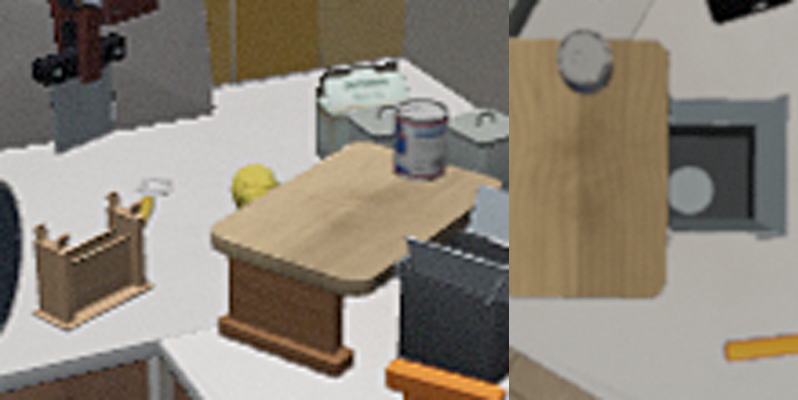

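The lid lies in the grey tin at (690,190), the board is clear and the tomato tin is still in place. I'll lower the scraper home.

Run:
```python
from h import *
h=np.load('home.npy')
print(env.move_l([h[0],h[1],215],rate=100,f_stop=15)); st()
print(env.move_l([h[0],h[1],172],rate=50,f_stop=10)); st()
print(env.move_l([h[0],h[1],161.5],rate=15,f_stop=6)); st('home? %.1f'%h[2])
```

```text
False
 t20.5 p [446.4 202.9 215.5] F [-0.3 -0.1 -1.5] M [ 0.02 -0.21  0.02] w22.1 g30.0
False
 t21.5 p [446.2 202.8 172.2] F [ 0.4 -0.2 -1.4] M [ 0.09 -0.12  0.02] w22.0 g30.0
True
home? 163.5 t22.1 p [446.1 202.9 163. ] F [-0.   0.4  4.2] M [ 0.11 -0.08 -0.06] w21.6 g30.0
```

Contact came at 163.0, against the home height of 163.5, so the scraper is seated. I'll release, retreat and look.

Run:
```python
from h import *
set_gripper(88); s=st('open'); p=s['tool_pos']
env.move_l([p[0],p[1],340],rate=120,f_stop=10)
env.reach([420,-150,400],s['orientation']); st('away')
u=viewer.camera("top"); t=viewer.camera("scene")
cv2.imwrite("pics/f.png",np.hstack([cv2.resize(t[150:250,195:295],(400,400),interpolation=cv2.INTER_CUBIC),cv2.resize(u[170:270,170:270],(400,400),interpolation=cv2.INTER_CUBIC)]))
```

```text
open t23.2 p [445.6 202.6 162.6] F [ 0.2  0.2 -0.6] M [ 0.06 -0.1  -0.09] w87.8 g0.0
away t26.1 p [ 420.2 -149.4  399.7] F [-0.4 -0.2  0.2] M [ 0.11 -0.14 -0.01] w87.9 g0.0
```

View pics/f.png

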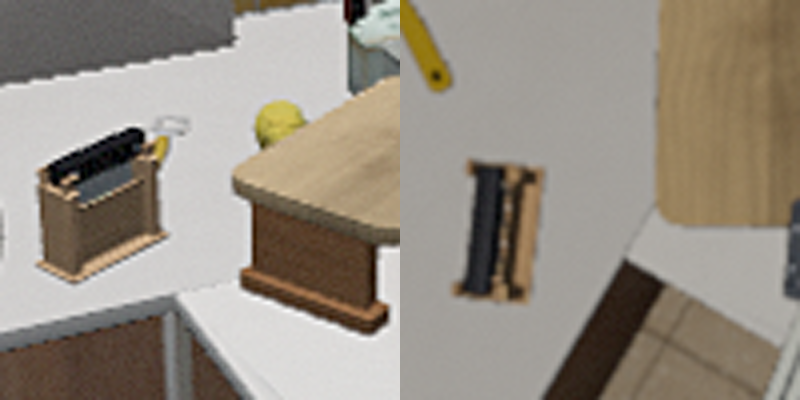

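The handle lies home in both notches, at (95,155) in the scene half and (485,230) in the top half, just as at the start.

```bash
python3 -c "
from station import workorder
print(workorder.sign_off())"
```

```text
the job is handed in; nothing more can be done
None
```

The lid is in the grey tin, pushed off at about 5.5 to 7.7 N as sampled along the push; the scraper is back in its rest and released, the tomato tin is still on the board, and the job was handed in at about 26 s.

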